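# Collect finished shafts from the catch tray into the clip tote

## Robot

A 6-joint arm with a two-finger parallel gripper is mounted at the origin on a cart in front of the work surface, level with it; the furniture and walls round the work are solid. World frame = base frame: x ahead of the robot, y to its left, z up, the work surface at z = 0. Lengths are in m, angles in rad, forces in N, time in s.
With the tool pointing down it reaches from about 0.4 to 0.925 m from the base axis. Payload 3.4 kg.
Tool frame: the origin (TCP) lies midway between the tips of the shut fingers; the grasp point (between the pads) lies 19 mm behind it (env.grip_depth is the distance from the TCP to the grasp point, in m); z points along the fingers, y is the line along which they close (so a half turn about z gives the same grasp; the last joint's range is limited). The gripper opens to 85 mm and grips with 20 to 120 N. Pads are 22 mm wide; open, the fingers measure 114 mm over their backs; the gripper's body (76 mm by 85 mm) begins 54 mm behind the grasp point. The pads swing forward as they close: fully open they stand 13 mm farther back than shut.
Start: joints at [1.147, 0.307, 1.506, -0, 1.328, -0.073], TCP at [0.197, 0.54, 0.231] pointing down, gripper open.
Joint ranges: [-3.12, 3.12], [-1.05, 2.28], [0.14, 2.33], [-1.42, 4.57], [0.1, 2.73], [-2.68, 2.68]. Speed limits (rad/s): [2.57, 2.57, 3.14, 3.14, 3.14, 3.14].

## Interface

Orientations are given as a unit quaternion [w, x, y, z].
In Python, from workcell import monitor, get_image, camera_info, job, spotter, env gives the robot as it stands. The module is installed in compiled form; this text tells all that it offers.
- The arm moves only by the tool carry_out, never from a script. Its argument "targets" is a list of rows, each an object of numbers: "x", "y", "z": the shift along the tool's x, y, z each as a share of 20 mm, from -1 to 1; "ax", "ay", "az": the turn, a rotation vector about the tool's x, y, z each as a share of 0.1 rad, from -1 to 1; "grip": the gripper's target within -1 to 1 (shut at 1, half-way at 0, fully open at -1). In form: [{"x": .., "y": .., "z": .., "ax": .., "ay": .., "az": .., "grip": ..}, ...]. A call has 1 to 8 rows; each row shifts and turns the commanded pose from where the row before left it, along the tool's axes as they then stand; what a row does not reach is not made up. A row lasts 1/12 s, in which the tool goes at most 41.7 mm and 7.16 degrees, less where a joint would pass 70% of its speed; a pose out of reach is approached as far as the arm can. A call with a number of a shift or a turn outside -1 to 1 is refused whole. A call with a gripper value outside its range is refused whole. The fingers move at their own pace and stop on an object; "squeeze" is the grip in N (left out, the last holds). Time passes only in rows, so rows that do not move let the fingers close. It gives the time, the measured TCP pose, the force, the opening and the grip force at its end, in the units of the state.
- monitor.observe(): the state, without advancing time (a new reading comes with each control period).
- get_image(name): name is "scene" or "side" or "wrist"; returns (picture, depth): 400x640x3 uint8, blue, green, red; 400x640 float32, m along the optical axis (not along the pixel's ray), 0 where there is no reading.
- camera_info(name): a dict with "intrinsics" (3x3 intrinsics, pixels), "camera_from_world" (4x4, takes a point from world to camera coordinates); the wrist camera has in their place "T_tool_cam" (4x4, takes a point from camera to tool coordinates, whose origin is the TCP and whose axes are the flange's). Camera axes: x right, y down, z forward; pixel columns grow to the right and rows downward; lengths in m; the calibration is good to about 2 mm. A picture is of the moment at which its call begins: read the wrist's pose just before it. camera_info takes no time and is no camera call.
- job.job_done(): hands the job in; it is judged then, once.
Trained networks look in the newest picture that a camera, given by its name, has taken for a name from the list of things; names that differ only in an ending like _2 or _b are one class to them, and where a whole thing is asked for, a point or a joint stands for the part that bears it (a point fixed in the world has none). Each returns a list of dicts, best first, with "conf" (0 to 1); they miss things now and then, are a little off and sometimes report something else, mostly with a low value. They report only what shows in the picture. A call takes as long as a camera call.
- spotter.trace(name, camera): "mask" (400x640 bool, what is visible of it) and "box" ([left, top, width, height] in pixels, round what is visible of it).
The state is a dict: "clock": time; "q": joint angles; "qvel": joint speeds; "joint_efforts": joint torques, N m; "ee_pos": TCP position; "tool_rot": TCP orientation; "force": force on the tool from outside, world axes, zero at the start; "torque": the same for the moment, N m; "finger_gap": finger opening in m; "finger_force": force on a finger pad.
Only numpy, scipy, OpenCV 4.12 (cv2) and the standard library are available. Lean on these libraries where they do the work, as an engineer would, in place of code of your own. Each camera call takes 0.05 s, during which the arm holds its last target. There are 200 camera calls.

## Task

Collect the two finished shafts from the machine's sloping catch tray into the grey tote: lay each one level in its own pair of spring clips (either shaft in either nest, roughly centred lengthways) and press it gently down, against the sprung cradle, until you feel both clips snap over it and it is fully home. Let go of them, and do not disturb the loupe and the small gauge block lying nearby.

Things in the scene. Friction and masses are not known exactly. Their poses are not given: they have to be found in the camera images.
- catch_tray: fixed white machine, 200 mm high, front 95 mm in +x of the origin, with a steel catch tray sloping down 25 deg to -x. Origin: on the bench under the tray's middle. Two shafts lie on it 90 mm apart, along the slope, in notched ribs 55 mm downhill and 45 mm uphill of their middles; between the ribs the axis is 32 mm above the floor. Side walls 63 mm from the shafts, 20 mm high, highest corners 135 mm above the bench
- shaft_a_mid (a point): middle of a finished shaft, on its axis: loose plain round aluminium bar, 18 mm diameter, 140 mm long, about 90 g. x: along its length (uphill at the start, 25 deg above level)
- shaft_b_mid (a point): middle of the other finished shaft, the same in every way
- tote: grey open tote, fixed, 210 x 200 mm, walls 62 mm high; origin under its middle. Two nests along its x, 74 mm apart. Each nest is a cradle on springs with two white sprung clips, 14 mm wide, 44 mm either side of the nest's middle; between those clips it is open down to the cradle's plate, 36 mm below the shaft's axis. Pressing on the tote with over 80 N counts as damage
- nest_1 (a point): nest on the tote's +y side: where a shaft's middle is when home, 70 mm above the bench; x along the shaft, z up; it moves with its cradle. A level shaft meets the clips 13 to 18 mm above it. Pressed on, the cradle sinks about 1 mm per 1.1 N (22 mm at most); at roughly 15 to 24 N both clips give way: the force drops by half, the cradle springs up round the shaft. Once let go it rises again
- nest_2 (a point): the same for the nest on the tote's -y side
- loupe: loose black eye loupe, 42 x 66 x 24 mm, a bystander on the bench; origin under its middle
- gauge_block: loose small steel gauge block, 10 x 35 x 20 mm, a bystander on the bench; origin under its middle

How it is judged:
By the outcome, as a careful person would: the job done as asked, in the order asked, and still so for the second after the job is handed in, with the robot touching nothing.
It also fails if it takes over 72 s, if anything falls off the work surface, if the arm or the gripper's body presses on something with over 40 N, if the wrist force passes 120 N, or if a joint passes its speed limit or range.

## Working session

There is one attempt and no reset: what is moved stays moved. The work goes in short steps, Python scripts to look and compute and a tool call to move; the robot and the scene stay as the last step left them, time stands still between calls to the robot, and variables do not carry over. Pictures are saved under pics/ and viewed, at most 10 in all, crops included, and the job is handed in when it is done.

Besides the shell and the picture viewer there is one more tool, called after "Emit:" as name([rows], argument=value, ...), one row to a line, values as JSON. carry_out: Moves the arm, as the interface text tells. Its arguments: {"type":"object","properties":{"targets":{"type":"array"},"squeeze":{"type":"number"}},"required":["targets"]}

```bash
mkdir -p pics; cat > h.py <<'E'
import numpy as np, cv2
from workcell import monitor, get_image, camera_info, job, spotter, env
from scipy.spatial.transform import Rotation as R
def rot(q): return R.from_quat([q[1],q[2],q[3],q[0]])
def cloud(name, T=None):
    s=monitor.observe(); im,d=get_image(name); c=camera_info(name)
    K=np.array(c['intrinsics'])
    if 'T_tool_cam' in c:
        M=np.eye(4);M[:3,:3]=rot(s['tool_rot']).as_matrix();M[:3,3]=s['ee_pos'];M=M@np.array(c['T_tool_cam'])
    else: M=np.linalg.inv(np.array(c['camera_from_world']))
    v,u=np.mgrid[:400,:640]
    P=np.stack([(u-K[0,2])/K[0,0]*d,(v-K[1,2])/K[1,1]*d,d],-1)
    W=P@M[:3,:3].T+M[:3,3]; W[d<=0]=np.nan
    return im,W
E
python3 - <<'E'
from h import *
np.set_printoptions(precision=4,suppress=True)
print(monitor.observe())
for cam in ['scene','side']:
    im,W=cloud(cam); cv2.imwrite(f'pics/{cam}0.png',im); np.save(cam+'.npy',W)
    print(cam,np.linalg.inv(camera_info(cam)['camera_from_world'])[:3,3])
    for n in ['shaft_a_mid','tote','catch_tray','nest_1','loupe','gauge_block']:
        for r in spotter.trace(n,cam)[:3]:
            p=W[r['mask']];p=p[~np.isnan(p[:,0])]
            if len(p): print(n,round(r['conf'],2),r['box'],len(p),np.median(p,0),np.percentile(p,2,0),np.percentile(p,98,0))
E
```

```text
{'clock': 0.0, 'q': array([ 1.1475,  0.3076,  1.5077, -0.    ,  1.3284, -0.0735]), 'qvel': array([-0.0013,  0.0006, -0.0013,  0.0013, -0.0005, -0.0012]), 'joint_efforts': array([ -0.0015, -45.7563, -25.1919,  -0.0002,   0.0133,   0.    ]), 'ee_pos': array([0.1968, 0.5395, 0.2304]), 'tool_rot': array([-0.0002,  0.174 ,  0.9847, -0.001 ]), 'force': array([ 0.1579, -0.7295,  0.2413]), 'torque': array([-0.0111, -0.0302,  0.0012]), 'finger_force': 0.0, 'finger_gap': 0.08521084199460231}
scene [-0.0614 -0.3064  0.8736]
shaft_a_mid 0.94 [246.7, 178.9, 24.5, 49.5] 354 [0.5111 0.174  0.1027] [0.4579 0.1591 0.0767] [0.5719 0.1905 0.1333]
tote 0.69 [343.1, 232.4, 125.6, 117.4] 8928 [ 0.5101 -0.2171  0.0326] [ 0.3961 -0.3191  0.0008] [ 0.6215 -0.112   0.0779]
catch_tray 0.91 [223.1, 121.2, 119.2, 137.6] 10538 [0.6081 0.1346 0.1025] [0.4454 0.0281 0.0317] [0.7096 0.2574 0.201 ]
catch_tray 0.51 [393.9, 220.9, 15.3, 11.8] 76 [ 0.691  -0.1489  0.0163] [ 0.6785 -0.1581  0.0015] [ 0.708  -0.1383  0.0211]
nest_1 0.86 [391.1, 264.9, 51.2, 60.5] 1148 [ 0.4982 -0.2533  0.0351] [ 0.4257 -0.2771  0.0302] [ 
[... 542 characters left out ...]
7.6, 142.4, 73.6, 54.6] 2986 [ 0.5105 -0.2046  0.0341] [ 0.4024 -0.3231  0.0007] [ 0.6196 -0.1037  0.0791]
tote 0.38 [317.7, 157.8, 48.6, 26.1] 463 [ 0.5036 -0.1726  0.0346] [ 0.4375 -0.2388  0.0034] [ 0.5899 -0.1502  0.0821]
catch_tray 0.89 [265.7, 167.2, 101.3, 112.6] 6745 [0.6186 0.197  0.1027] [0.4375 0.0273 0.0198] [0.7073 0.2845 0.2014]
nest_1 0.91 [322.0, 160.4, 41.6, 24.1] 515 [ 0.5115 -0.1733  0.0347] [ 0.4379 -0.2477  0.0025] [ 0.5881 -0.1175  0.0817]
nest_1 0.68 [320.5, 147.9, 49.3, 20.8] 337 [ 0.4992 -0.2448  0.0345] [ 0.4278 -0.2725  0.0283] [ 0.5767 -0.2236  0.0818]
loupe 0.82 [301.4, 305.5, 24.5, 17.0] 278 [0.5444 0.3886 0.0139] [ 0.5206  0.3729 -0.0012] [0.5792 0.413  0.0257]
```

```bash
python3 - <<'E'
import cv2
im=cv2.imread('pics/scene0.png')[110:360,180:500]
cv2.imwrite('pics/c0.png',cv2.resize(im,None,fx=2.4,fy=2.4,interpolation=cv2.INTER_CUBIC))
E
```

```text
(no output)
```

View pics/c0.png

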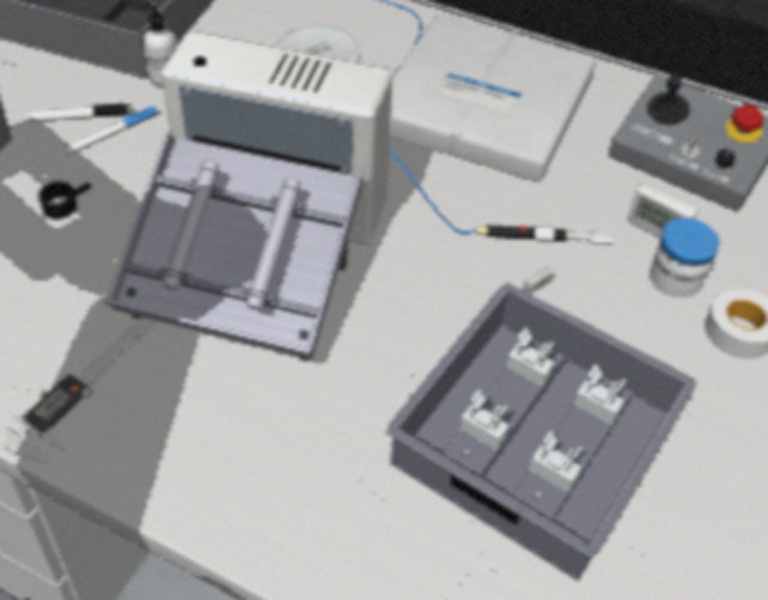

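Picture: the two shafts lie on the tray at crop px (192,225) and (275,245), running up-right. The tote's four clips are at (485,415), (530,355), (557,460) and (600,395).

```bash
cat >> h.py <<'E'
from scipy.optimize import least_squares
def pose(yaw,tilt):
    # tool x = minus the shaft's direction (yaw, tilted up), tool z perpendicular to it, downwards
    x=-np.array([np.cos(yaw)*np.cos(tilt),np.sin(yaw)*np.cos(tilt),np.sin(tilt)])
    z=np.array([np.cos(yaw)*np.sin(tilt),np.sin(yaw)*np.sin(tilt),-np.cos(tilt)])
    return np.stack([x,np.cross(z,x),z],1)
def plan(p,Rt,start=None,grip=True):
    """p: desired grasp point; constant row repeated n times"""
    s=monitor.observe()
    p0,R0=(np.array(s['ee_pos']),rot(s['tool_rot'])) if start is None else start
    Rt=R.from_matrix(Rt); pt=np.array(p)+(Rt.as_matrix()[:,2]*env.grip_depth if grip else 0)
    rv=(R0.inv()*Rt).as_rotvec()
    d0=R0.inv().apply(pt-p0)
    n=int(np.ceil(max(np.abs(d0).max()/.019,np.abs(rv).max()/.095,1)))
    while True:
        def f(d):
            q=p0.copy();r=R0
            for i in range(n): q=q+r.apply(d); r=r*R.from_rotvec(rv/n)
            return q-pt
        d=least_squares(f,d0/n,x_scale=.01).x
        if np.abs(d).max()<=.02: break
        n+=1
    print('n',n,'shift',np.round(d/.02,2),'turn',np.round(rv/n/.1,2),'total mm',np.round(d*n*1e3,1),'rad',np.round(rv,3))
    return pt,Rt
E
python3 - <<'E'
from h import *
np.set_printoptions(precision=4,suppress=True)
print(camera_info('wrist'),env.grip_depth)
for cam in ['scene','side']:
    im,W=cloud(cam)
    for r in spotter.trace('shaft_a_mid',cam):
        p=W[r['mask']];p=p[~np.isnan(p[:,0])]
        p=p[np.abs(p-np.median(p,0)).max(1)<.09]; c=np.median(p,0)
        u,s,v=np.linalg.svd(p-p.mean(0)); d=v[0]*np.sign(v[0,0])
        t=(p-p.mean(0))@d
        print(cam,r['conf'],c,d,'yaw',np.degrees(np.arctan2(d[1],d[0])),'elev',np.degrees(np.arcsin(d[2])),p.mean(0)+d*(np.percentile(t,1)+np.percentile(t,99))/2,np.ptp(t))
    # tray wall/top edges via mask rectangle: machine body
    r=spotter.trace('catch_tray',cam)[0]; p=W[r['mask']]; q=p[(p[:,2]>.19)&(p[:,2]<.21)]
    print('machine top',cv2.minAreaRect(q[:,:2].astype(np.float32)))
    r=spotter.trace('tote',cam)[0]; p=W[r['mask']]; q=p[(p[:,2]>.055)&(p[:,2]<.068)]
    print('tote',cv2.minAreaRect(q[:,:2].astype(np.float32)))
plan([.47,.14,.29],pose(0,np.radians(25)))
E
```

```text
{'intrinsics': array([[288.2656,   0.    , 310.9556],
       [  0.    , 288.2656, 200.2734],
       [  0.    ,   0.    ,   1.    ]]), 'T_tool_cam': array([[-0.0003, -0.9613, -0.2754,  0.0694],
       [ 1.    , -0.0005,  0.0009,  0.0001],
       [-0.001 , -0.2754,  0.9613, -0.1433],
       [ 0.    ,  0.    ,  0.    ,  1.    ]])} 0.0187
scene 0.66 [0.5141 0.1741 0.1043] [0.8854 0.1808 0.4283] yaw 11.539888886818137 elev 25.359279515305698 [0.5148 0.1741 0.1051] 0.13889650595937542
scene 0.16 [ 0.497  -0.2532  0.0351] [ 0.9902 -0.1373  0.0259] yaw -7.894844109202615 elev 1.4847295580197295 [ 0.503  -0.2545  0.043 ] 0.16468072050507926Traceback (most recent call last):
  File "<stdin>", line 13, in <module>
IndexError: list index out of range
```

```bash
python3 - <<'E'
from h import *
plan([.45,.115,.27],pose(np.radians(11.5),np.radians(25)))
E
```

```text
n 21 shift [-0.72 -0.96  0.08] turn [-0.06 -0.2  -0.26] total mm [-302.5 -403.1   33. ] rad [-0.12  -0.425 -0.542]
```

Emit:
carry_out([
  {"x": -0.72, "y": -0.96, "z": 0.08, "ax": -0.06, "ay": -0.2, "az": -0.26, "grip": -1},
  {"x": -0.72, "y": -0.96, "z": 0.08, "ax": -0.06, "ay": -0.2, "az": -0.26, "grip": -1},
  {"x": -0.72, "y": -0.96, "z": 0.08, "ax": -0.06, "ay": -0.2, "az": -0.26, "grip": -1},
  {"x": -0.72, "y": -0.96, "z": 0.08, "ax": -0.06, "ay": -0.2, "az": -0.26, "grip": -1},
  {"x": -0.72, "y": -0.96, "z": 0.08, "ax": -0.06, "ay": -0.2, "az": -0.26, "grip": -1},
  {"x": -0.72, "y": -0.96, "z": 0.08, "ax": -0.06, "ay": -0.2, "az": -0.26, "grip": -1},
  {"x": -0.72, "y": -0.96, "z": 0.08, "ax": -0.06, "ay": -0.2, "az": -0.26, "grip": -1},
  {"x": -0.72, "y": -0.96, "z": 0.08, "ax": -0.06, "ay": -0.2, "az": -0.26, "grip": -1},
])

```text
clock: 1.52
ee_pos: [0.2698, 0.3614, 0.2243]
tool_rot: [0.083, 0.07, 0.994, 0.01]
force: [-0.3, 0.2, 0.2]
finger_gap: 0.0856
finger_force: 0.0
```

Emit:
carry_out([
  {"x": -0.72, "y": -0.96, "z": 0.08, "ax": -0.06, "ay": -0.2, "az": -0.26, "grip": -1},
  {"x": -0.72, "y": -0.96, "z": 0.08, "ax": -0.06, "ay": -0.2, "az": -0.26, "grip": -1},
  {"x": -0.72, "y": -0.96, "z": 0.08, "ax": -0.06, "ay": -0.2, "az": -0.26, "grip": -1},
  {"x": -0.72, "y": -0.96, "z": 0.08, "ax": -0.06, "ay": -0.2, "az": -0.26, "grip": -1},
  {"x": -0.72, "y": -0.96, "z": 0.08, "ax": -0.06, "ay": -0.2, "az": -0.26, "grip": -1},
  {"x": -0.72, "y": -0.96, "z": 0.08, "ax": -0.06, "ay": -0.2, "az": -0.26, "grip": -1},
  {"x": -0.72, "y": -0.96, "z": 0.08, "ax": -0.06, "ay": -0.2, "az": -0.26, "grip": -1},
  {"x": -0.72, "y": -0.96, "z": 0.08, "ax": -0.06, "ay": -0.2, "az": -0.26, "grip": -1},
])

```text
clock: 2.18
ee_pos: [0.3774, 0.2027, 0.2342]
tool_rot: [0.165, -0.035, 0.986, 0.019]
force: [0.1, 0.2, 0.3]
finger_gap: 0.0854
finger_force: 0.0
```

Emit:
carry_out([
  {"x": -0.72, "y": -0.96, "z": 0.08, "ax": -0.06, "ay": -0.2, "az": -0.26, "grip": -1},
  {"x": -0.72, "y": -0.96, "z": 0.08, "ax": -0.06, "ay": -0.2, "az": -0.26, "grip": -1},
  {"x": -0.72, "y": -0.96, "z": 0.08, "ax": -0.06, "ay": -0.2, "az": -0.26, "grip": -1},
  {"x": -0.72, "y": -0.96, "z": 0.08, "ax": -0.06, "ay": -0.2, "az": -0.26, "grip": -1},
  {"x": -0.72, "y": -0.96, "z": 0.08, "ax": -0.06, "ay": -0.2, "az": -0.26, "grip": -1},
  {"grip": -1},
  {"grip": -1},
])

```text
invalid input
```

```bash
cat >> h.py <<'E'
def fitshaft(W,mask):
    """axis line by a robust fit of a 9 mm cylinder; middle from the extent"""
    p=W[mask];p=p[~np.isnan(p[:,0])]; p=p[np.linalg.norm(p-np.median(p,0),axis=1)<.08]
    c0=np.median(p,0)-[0,0,.008]; yaw0=.2
    def ax(v): return np.array([np.cos(v[3])*np.cos(v[2]),np.sin(v[3])*np.cos(v[2]),np.sin(v[2])])
    def f(v):
        d=ax(v); q=p-(c0+[0,v[0],v[1]]); return np.linalg.norm(np.cross(q,d),axis=1)-.009
    v=least_squares(f,[0,0,np.radians(25),yaw0],loss='soft_l1',f_scale=.001).x
    d=ax(v); o=c0+[0,v[0],v[1]]; g=np.abs(f(v))<.003; t=(p[g]-o)@d
    lo,hi=np.percentile(t,[.5,99.5])
    print('mid',np.round(o+d*(lo+hi)/2,4),'len',round(hi-lo,4),'elev/yaw',np.degrees(v[2:]).round(1),'rms',np.sqrt(np.mean(f(v)[g]**2)).round(4),g.mean().round(2))
E
python3 - <<'E'
from h import *
s=monitor.observe();print(s['clock'],s['ee_pos'],s['q'])
im,W=cloud('wrist');cv2.imwrite('pics/w1.png',im)
for r in spotter.trace('shaft_a_mid','wrist'):
    print(r['conf'],r['box'])
    if r['conf']>.4: fitshaft(W,r['mask'])
E
```

```text
2.1833 [0.37744482 0.20274107 0.23418663] [ 0.48768202 -0.05390246  1.99558716 -0.13908804  0.88896612 -1.08405308]
0.78 [262.2, 197.3, 29.8, 117.0]
mid [0.5191 0.1767 0.1015] len 0.1378 elev/yaw [25.1 11.3] rms 0.0006 0.98
0.31 [139.9, 164.4, 211.7, 235.6]
```

View pics/w1.png

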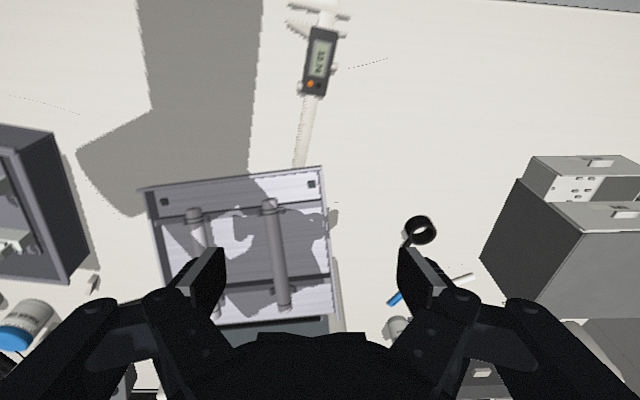

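Picture: the wrist camera shows shafts at px (275,255) and (200,255). The cylinder fit gives a good A: length 138 mm, elevation 25.1°, yaw 11.3°.

```bash
python3 - <<'E'
from h import *
Rt=pose(np.radians(11.3),np.radians(25.1)); A=np.array([.5191,.1767,.1015])
st=plan(A-Rt[:,2]*.07,Rt)
plan(A,Rt,st)
E
```

```text
n 7 shift [-0.54 -0.32  0.87] turn [-0.03 -0.15 -0.18] total mm [-75.4 -45.2 122.1] rad [-0.023 -0.104 -0.127]
n 4 shift [-0.   -0.    0.88] turn [0. 0. 0.] total mm [-0. -0. 70.] rad [0. 0. 0.]
```

Emit:
carry_out([
  {"x": -0.54, "y": -0.32, "z": 0.87, "ax": -0.03, "ay": -0.15, "az": -0.18, "grip": -1},
  {"x": -0.54, "y": -0.32, "z": 0.87, "ax": -0.03, "ay": -0.15, "az": -0.18, "grip": -1},
  {"x": -0.54, "y": -0.32, "z": 0.87, "ax": -0.03, "ay": -0.15, "az": -0.18, "grip": -1},
  {"x": -0.54, "y": -0.32, "z": 0.87, "ax": -0.03, "ay": -0.15, "az": -0.18, "grip": -1},
  {"x": -0.54, "y": -0.32, "z": 0.87, "ax": -0.03, "ay": -0.15, "az": -0.18, "grip": -1},
  {"x": -0.54, "y": -0.32, "z": 0.87, "ax": -0.03, "ay": -0.15, "az": -0.18, "grip": -1},
  {"x": -0.54, "y": -0.32, "z": 0.87, "ax": -0.03, "ay": -0.15, "az": -0.18, "grip": -1},
  {"x": 0, "y": 0, "z": 0, "ax": 0, "ay": 0, "az": 0, "grip": -1},
])

```text
clock: 2.95
ee_pos: [0.4983, 0.1756, 0.146]
tool_rot: [0.215, -0.097, 0.972, 0.021]
force: [0.4, 0.5, 0.1]
finger_gap: 0.0851
finger_force: 0.0
```

```bash
python3 - <<'E'
from h import *
s=monitor.observe();print(s['clock'],s['ee_pos'],s['qvel'].round(2))
im,W=cloud('wrist');cv2.imwrite('pics/w2.png',im)
for r in spotter.trace('shaft_a_mid','wrist'):
    print(r['conf'],r['box'])
    if r['conf']>.3: fitshaft(W,r['mask'])
Rt=pose(np.radians(11.3),np.radians(25.1)); A=np.array([.5191,.1767,.1015])
plan(A,Rt)
E
```

```text
2.95 [0.4982744 0.1756229 0.1459684] [ 0.02 -0.05  0.01 -0.01  0.09  0.07]
0.77 [294.4, 119.0, 28.8, 191.8]
mid [0.5187 0.1769 0.1013] len 0.1366 elev/yaw [25.1 11.3] rms 0.0005 0.99
n 4 shift [-0.02 -0.04  0.87] turn [-0.   -0.01  0.  ] total mm [-1.3 -3.5 69.5] rad [-0.    -0.003  0.001]
```

View pics/w2.png

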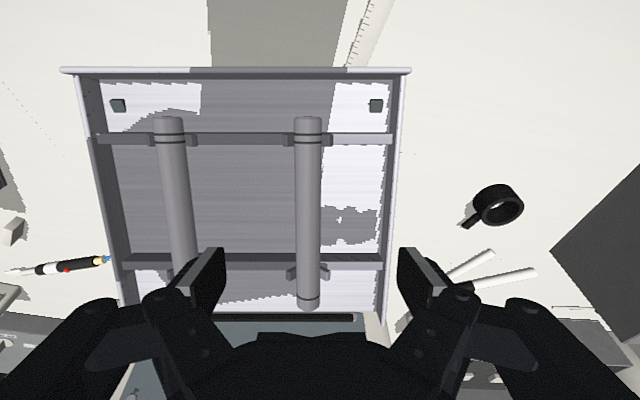

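Picture: shaft A at px (308,215) lies between the open fingers, and B at (175,200) is clear of them.

Emit:
carry_out([
  {"x": -0.01, "y": -0.03, "z": 0.43, "ax": 0, "ay": 0, "az": 0, "grip": -0.4},
  {"x": -0.01, "y": -0.03, "z": 0.43, "ax": 0, "ay": 0, "az": 0, "grip": -0.4},
  {"x": -0.01, "y": -0.03, "z": 0.43, "ax": 0, "ay": 0, "az": 0, "grip": -0.4},
  {"x": -0.01, "y": -0.03, "z": 0.43, "ax": 0, "ay": 0, "az": 0, "grip": -0.4},
  {"x": -0.01, "y": -0.03, "z": 0.43, "ax": 0, "ay": 0, "az": 0, "grip": -0.4},
  {"x": -0.01, "y": -0.03, "z": 0.43, "ax": 0, "ay": 0, "az": 0, "grip": -0.4},
  {"x": 0, "y": 0, "z": 0.43, "ax": 0, "ay": 0, "az": 0, "grip": -0.4},
  {"x": 0, "y": 0, "z": 0.43, "ax": 0, "ay": 0, "az": 0, "grip": -0.4},
])

```text
clock: 3.72
ee_pos: [0.5275, 0.1779, 0.085]
tool_rot: [0.216, -0.097, 0.971, 0.021]
force: [-0.2, -0.8, -0.3]
finger_gap: 0.06
finger_force: 0.0
```

Emit:
carry_out([
  {"x": 0, "y": 0, "z": 0, "ax": 0, "ay": 0, "az": 0, "grip": 0.2},
  {"x": 0, "y": 0, "z": 0, "ax": 0, "ay": 0, "az": 0, "grip": 0.5},
  {"x": 0, "y": 0, "z": 0, "ax": 0, "ay": 0, "az": 0, "grip": 1},
  {"x": 0, "y": 0, "z": 0, "ax": 0, "ay": 0, "az": 0, "grip": 1},
  {"x": 0, "y": 0, "z": 0, "ax": 0, "ay": 0, "az": 0, "grip": 1},
  {"x": 0, "y": 0, "z": 0, "ax": 0, "ay": 0, "az": 0, "grip": 1},
  {"x": 0, "y": 0, "z": 0, "ax": 0, "ay": 0, "az": 0, "grip": 1},
  {"x": 0, "y": 0, "z": 0, "ax": 0, "ay": 0, "az": 0, "grip": 1},
], squeeze=80)

```text
clock: 4.38
ee_pos: [0.5268, 0.1785, 0.0865]
tool_rot: [0.216, -0.097, 0.971, 0.021]
force: [-3.3, 5.1, 1.2]
finger_gap: 0.0156
finger_force: 78.1
```

```bash
python3 - <<'E'
from h import *
s=monitor.observe();print(s['clock'],s['ee_pos'],s['force'],s['finger_gap'],s['finger_force'])
Rt=pose(np.radians(11.3),np.radians(25.1))
print(np.array(s['ee_pos'])-Rt[:,2]*env.grip_depth)
# lift straight off the ribs, then go to above nest
A=np.array([.5191,.1767,.1015])
st=plan(A-Rt[:,2]*.05+[0,0,.09],Rt)
plan([.512,-.18,.20],pose(np.radians(-10.2),0),st)
E
```

```text
4.3833 [0.52683619 0.17846448 0.08649751] [-3.33139957  5.0538429   1.24107611] 0.015629208726667683 78.06887632235885
[0.51905744 0.17691013 0.10343164]
n 7 shift [-0.27 -0.   -0.93] turn [0. 0. 0.] total mm [ -37.4   -0.2 -129.8] rad [0.    0.    0.002]
n 19 shift [ 0.02 -0.94  0.09] turn [0.04 0.23 0.19] total mm [   8.7 -357.2   32.8] rad [0.082 0.433 0.369]
```

Emit:
carry_out([
  {"x": 0, "y": 0, "z": -0.3, "ax": 0, "ay": 0, "az": 0, "grip": 1},
  {"x": 0, "y": 0, "z": -0.5, "ax": 0, "ay": 0, "az": 0, "grip": 1},
  {"x": 0, "y": 0, "z": -0.9, "ax": 0, "ay": 0, "az": 0, "grip": 1},
  {"x": 0, "y": 0, "z": -0.9, "ax": 0, "ay": 0, "az": 0, "grip": 1},
  {"x": 0, "y": 0, "z": -0.9, "ax": 0, "ay": 0, "az": 0, "grip": 1},
  {"x": 0, "y": 0, "z": -0.9, "ax": 0, "ay": 0, "az": 0, "grip": 1},
  {"x": 0, "y": 0, "z": -0.9, "ax": 0, "ay": 0, "az": 0, "grip": 1},
  {"x": 0, "y": 0, "z": -0.7, "ax": 0, "ay": 0, "az": 0, "grip": 1},
])

```text
clock: 5.05
ee_pos: [0.4765, 0.1675, 0.1968]
tool_rot: [0.217, -0.097, 0.971, 0.021]
force: [0.3, 0.3, -0.8]
finger_gap: 0.0157
finger_force: 78.1
```

```bash
python3 - <<'E'
from h import *
s=monitor.observe();print(s['clock'],s['ee_pos'],s['force'],s['finger_gap'],s['finger_force'])
plan([.512,-.18,.20],pose(np.radians(-10.2),0))
E
```

```text
5.05 [0.47647173 0.16752699 0.19683428] [ 0.25372286  0.27505203 -0.77741833] 0.01567064488128923 78.09016523882747
n 19 shift [-0.07 -0.92  0.05] turn [0.04 0.23 0.2 ] total mm [ -25.5 -350.6   17.3] rad [0.082 0.434 0.371]
```

Emit:
carry_out([
  {"x": -0.07, "y": -0.92, "z": 0.05, "ax": 0.04, "ay": 0.23, "az": 0.2, "grip": 1},
  {"x": -0.07, "y": -0.92, "z": 0.05, "ax": 0.04, "ay": 0.23, "az": 0.2, "grip": 1},
  {"x": -0.07, "y": -0.92, "z": 0.05, "ax": 0.04, "ay": 0.23, "az": 0.2, "grip": 1},
  {"x": -0.07, "y": -0.92, "z": 0.05, "ax": 0.04, "ay": 0.23, "az": 0.2, "grip": 1},
  {"x": -0.07, "y": -0.92, "z": 0.05, "ax": 0.04, "ay": 0.23, "az": 0.2, "grip": 1},
  {"x": -0.07, "y": -0.92, "z": 0.05, "ax": 0.04, "ay": 0.23, "az": 0.2, "grip": 1},
  {"x": -0.07, "y": -0.92, "z": 0.05, "ax": 0.04, "ay": 0.23, "az": 0.2, "grip": 1},
  {"x": -0.07, "y": -0.92, "z": 0.05, "ax": 0.04, "ay": 0.23, "az": 0.2, "grip": 1},
])

```text
clock: 5.72
ee_pos: [0.509, 0.0228, 0.1904]
tool_rot: [0.125, -0.017, 0.992, 0.014]
force: [0.2, 1.0, -0.0]
finger_gap: 0.0154
finger_force: 78.1
```

Emit:
carry_out([
  {"x": -0.07, "y": -0.92, "z": 0.05, "ax": 0.04, "ay": 0.23, "az": 0.2, "grip": 1},
  {"x": -0.07, "y": -0.92, "z": 0.05, "ax": 0.04, "ay": 0.23, "az": 0.2, "grip": 1},
  {"x": -0.07, "y": -0.92, "z": 0.05, "ax": 0.04, "ay": 0.23, "az": 0.2, "grip": 1},
  {"x": -0.07, "y": -0.92, "z": 0.05, "ax": 0.04, "ay": 0.23, "az": 0.2, "grip": 1},
  {"x": -0.07, "y": -0.92, "z": 0.05, "ax": 0.04, "ay": 0.23, "az": 0.2, "grip": 1},
  {"x": -0.07, "y": -0.92, "z": 0.05, "ax": 0.04, "ay": 0.23, "az": 0.2, "grip": 1},
  {"x": 0, "y": 0, "z": 0, "ax": 0, "ay": 0, "az": 0, "grip": 1},
  {"x": 0, "y": 0, "z": 0, "ax": 0, "ay": 0, "az": 0, "grip": 1},
])

```text
clock: 6.38
ee_pos: [0.5173, -0.0872, 0.1832]
tool_rot: [0.056, 0.043, 0.997, 0.008]
force: [-0.0, -0.4, -0.3]
finger_gap: 0.0154
finger_force: 78.2
```

```bash
python3 - <<'E'
from h import *
np.set_printoptions(precision=4,suppress=True)
s=monitor.observe();print(s['clock'],s['ee_pos'],s['force'],s['finger_gap'],s['finger_force'])
ex=np.array([np.cos(-.178),np.sin(-.178)]); ey=np.array([-ex[1],ex[0]])
for cam in ['wrist','scene','side']:
    im,W=cloud(cam); cv2.imwrite('pics/%s3.png'%cam,im); np.save(cam+'3.npy',W)
    for n in ['nest_1','shaft_a_mid','gauge_block']:
        for r in spotter.trace(n,cam)[:3]:
            p=W[r['mask']];p=p[~np.isnan(p[:,0])]
            if r['conf']<.3 or not len(p): continue
            print(cam,n,round(r['conf'],2),r['box'],np.median(p,0),np.percentile(p,98,0))
            if n[0]=='n':
                q=p[(p[:,2]>.06)&(p[:,2]<.1)]; t=q[:,:2]@ex; 
                if len(q)<10: continue
                m=np.median(t)
                t0=(t.min()+t.max())/2
                for g in (t<t0,t>=t0):
                    print('   clip',g.sum(),np.median(q[g],0),'ext',np.percentile(q[g][:,:2]@ex,[2,98]),np.percentile(q[g][:,:2]@ey,[2,98]),q[g][:,2].max())
E
```

```text
6.3833 [ 0.5173 -0.0872  0.1832] [-0.0037 -0.3657 -0.3109] 0.015439603066709875 78.19125210866332
wrist nest_1 0.92 [73.8, 84.5, 102.3, 164.7] [ 0.4915 -0.25    0.0354] [ 0.5832 -0.2274  0.0865]
   clip 958 [ 0.4624 -0.2547  0.0776] ext [0.4927 0.5067] [-0.1765 -0.1472] 0.08867040212960575
   clip 746 [ 0.5487 -0.2653  0.0751] ext [0.5803 0.5943] [-0.1723 -0.1436] 0.08920710754253877
wrist nest_1 0.73 [171.5, 93.2, 69.7, 156.9] [ 0.5036 -0.1783  0.0355] [ 0.5945 -0.1543  0.0869]
   clip 752 [ 0.4721 -0.1789  0.0797] ext [0.4894 0.5033] [-0.103  -0.0735] 0.0891417497694208
   clip 606 [ 0.5585 -0.1895  0.0764] ext [0.577  0.5912] [-0.099  -0.0699] 0.08899044742818807
wrist shaft_a_mid 0.7 [290.5, 115.5, 42.1, 221.5] [ 0.4875 -0.0853  0.2045] [ 0.5464 -0.0745  0.2121]
scene nest_1 0.91 [363.0, 250.4, 48.9, 59.5] [ 0.5085 -0.181   0.0349] [ 0.5938 -0.1549  0.0832]
   clip 90 [ 0.469  -0.1733  0.0777] ext [0.4388 0.5015] [-0.1046 -0.0742] 0.08992148065389638
   clip 73 [ 0.5569 -0.1883  0.0737] ext [0.5758 0.589 ] [-0.0987 -0.0723] 0.0881985529095678
scene nest_1 0.77 [395.1, 262.7, 46.7
[... 324 characters left out ...]
] [ 0.6432 -0.004   0.2076]
side nest_1 0.91 [319.6, 155.1, 46.6, 28.2] [ 0.5148 -0.1728  0.035 ] [ 0.5843 -0.1513  0.0834]
   clip 47 [ 0.4707 -0.1658  0.0742] ext [0.487  0.5006] [-0.101  -0.0714] 0.08820180199077254
   clip 44 [ 0.557  -0.1767  0.0748] ext [0.5743 0.5881] [-0.0985 -0.0662] 0.08602613671159798
side nest_1 0.64 [321.7, 149.8, 47.2, 17.2] [ 0.5077 -0.2446  0.0338] [ 0.5799 -0.2244  0.0734]
   clip 11 [ 0.4595 -0.2329  0.0667] ext [0.4892 0.5008] [-0.1527 -0.1467] 0.07386097018030635
   clip 18 [ 0.5489 -0.2472  0.0721] ext [0.5789 0.5907] [-0.1533 -0.1416] 0.07907491894487306
side shaft_a_mid 0.66 [320.7, 140.4, 44.7, 14.2] [ 0.5014 -0.0781  0.2025] [ 0.5785 -0.0686  0.2133]
```

View pics/wrist3.png

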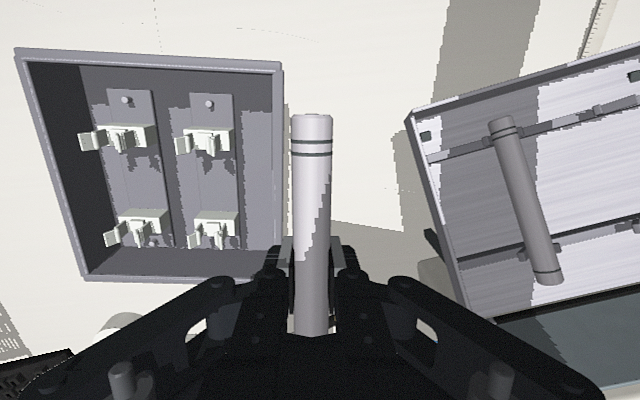

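Picture: shaft A is held at px (312,220), and the clips are at (130,140), (145,225), (210,140) and (215,225). The tote's yaw refines to -7.7° with nest_1 near (0.5165,-0.1807).

```bash
sed -i 's/def fitshaft(W,mask):/def fitshaft(W,mask,e0=.44,yaw0=.2):/; s/; yaw0=.2$//; s/np.radians(25),yaw0\]/e0,yaw0]/' h.py; sed -i "s/^    print('mid'/    fitshaft.last=(o+d*(lo+hi)\/2,d)\n    print('mid'/" h.py
python3 - <<'E'
from h import *
s=monitor.observe(); im,W=cloud('wrist'); r=spotter.trace('shaft_a_mid','wrist')[0]
M=rot(s['tool_rot']); sx=-M.as_matrix()[:,0]
fitshaft(W,r['mask'],np.arcsin(sx[2]),np.arctan2(sx[1],sx[0]))
m,d=fitshaft.last
print('tool-frame mid',M.inv().apply(m-s['ee_pos']),'dir',M.inv().apply(d))
plan([.5165,-.1807,.13],pose(np.radians(-7.7),0))
E
```

```text
mid [ 0.4972 -0.0848  0.1975] len 0.1038 elev/yaw [ 6.3 -5.1] rms 0.0005 1.0
tool-frame mid [ 1.83671394e-02 -1.64266593e-05 -1.70808281e-02] dir [-9.99996459e-01 -2.62407217e-03 -4.44046284e-04]
n 6 shift [-0.04 -0.79  0.59] turn [0.04 0.18 0.08] total mm [ -4.6 -94.9  70.5] rad [0.023 0.11  0.049]
```

Emit:
carry_out([
  {"x": -0.04, "y": -0.79, "z": 0.59, "ax": 0.04, "ay": 0.18, "az": 0.08, "grip": 1},
  {"x": -0.04, "y": -0.79, "z": 0.59, "ax": 0.04, "ay": 0.18, "az": 0.08, "grip": 1},
  {"x": -0.04, "y": -0.79, "z": 0.59, "ax": 0.04, "ay": 0.18, "az": 0.08, "grip": 1},
  {"x": -0.04, "y": -0.79, "z": 0.59, "ax": 0.04, "ay": 0.18, "az": 0.08, "grip": 1},
  {"x": -0.04, "y": -0.79, "z": 0.59, "ax": 0.04, "ay": 0.18, "az": 0.08, "grip": 1},
  {"x": -0.04, "y": -0.79, "z": 0.59, "ax": 0.04, "ay": 0.18, "az": 0.08, "grip": 1},
  {"x": 0, "y": 0, "z": 0, "ax": 0, "ay": 0, "az": 0, "grip": 1},
  {"x": 0, "y": 0, "z": 0, "ax": 0, "ay": 0, "az": 0, "grip": 1},
])

```text
clock: 7.75
ee_pos: [0.5166, -0.1811, 0.1103]
tool_rot: [0.0, 0.067, 0.998, 0.0]
force: [-0.6, -0.1, -0.3]
finger_gap: 0.0157
finger_force: 78.2
```

```bash
python3 - <<'E'
from h import *
np.set_printoptions(precision=4,suppress=True)
s=monitor.observe();print(s['clock'],s['ee_pos'],s['force'])
im,W=cloud('wrist'); cv2.imwrite('pics/w4.png',im)
ex=np.array([np.cos(-.134),np.sin(-.134)]); ey=np.array([-ex[1],ex[0]])
print('target along/lat wrist nest1', np.array([.5165,-.1807])@ex, np.array([.5165,-.1807])@ey)
for r in spotter.trace('nest_1','wrist')[:3]:
    p=W[r['mask']];p=p[~np.isnan(p[:,0])]
    q=p[(p[:,2]>.065)&(p[:,2]<.095)]
    if r['conf']<.3 or len(q)<10: continue
    t=q[:,:2]@ex; t0=(t.min()+t.max())/2
    print(r['conf'],r['box'])
    for g in (t<t0,t>=t0): print('   clip',g.sum(),'ext',np.percentile(t[g],[2,98]),np.percentile(q[g][:,:2]@ey,[2,98]),q[g][:,2].max())
plan([.5165,-.1807,.0715+.02],pose(np.radians(-7.7),0))
E
```

```text
7.75 [ 0.5166 -0.1811  0.1103] [-0.5647 -0.0534 -0.3205]
target along/lat wrist nest1 0.5360111987490391 -0.1100760410607962
0.9 [153.7, 97.8, 96.0, 195.7]
   clip 1027 ext [0.4853 0.4989] [-0.1987 -0.169 ] 0.08896168656222392
   clip 287 ext [0.5728 0.5829] [-0.1992 -0.1713] 0.08895034981871017
0.88 [280.3, 99.5, 60.3, 136.1]
   clip 152 ext [0.4853 0.4921] [-0.1257 -0.0952] 0.0893144022776072
   clip 136 ext [0.4925 0.4989] [-0.1254 -0.095 ] 0.08938765082788933
n 3 shift [ 0.   -0.01  0.64] turn [-0.    0.01  0.  ] total mm [ 0.3 -0.5 38.5] rad [-0.     0.002  0.001]
```

View pics/w4.png

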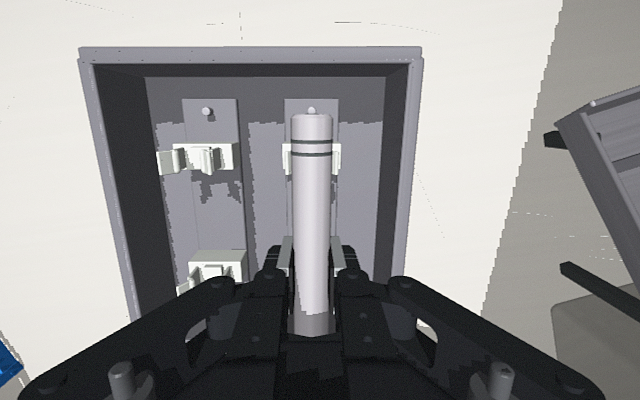

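Picture: the held shaft at px (312,215) sits centred over nest_1's far clip (312,158). Near clip lateral centre is -0.1104 against a target of -0.1101.

Emit:
carry_out([
  {"x": 0, "y": -0.01, "z": 0.4, "ax": 0, "ay": 0, "az": 0, "grip": 1},
  {"x": 0, "y": -0.01, "z": 0.4, "ax": 0, "ay": 0, "az": 0, "grip": 1},
  {"x": 0, "y": 0, "z": 0.4, "ax": 0, "ay": 0, "az": 0, "grip": 1},
  {"x": 0, "y": 0, "z": 0.4, "ax": 0, "ay": 0, "az": 0, "grip": 1},
  {"x": 0, "y": 0, "z": 0.2, "ax": 0, "ay": 0, "az": 0, "grip": 1},
  {"x": 0, "y": 0, "z": 0.1, "ax": 0, "ay": 0, "az": 0, "grip": 1},
  {"x": 0, "y": 0, "z": 0, "ax": 0, "ay": 0, "az": 0, "grip": 1},
], squeeze=100)

```text
clock: 8.43
ee_pos: [0.5164, -0.1809, 0.0723]
tool_rot: [0.0, 0.067, 0.998, -0.0]
force: [-0.5, -0.2, -1.0]
finger_gap: 0.0151
finger_force: 99.1
```

Emit:
carry_out([
  {"x": 0, "y": 0, "z": 0.1, "ax": 0, "ay": 0, "az": 0, "grip": 1},
  {"x": 0, "y": 0, "z": 0.1, "ax": 0, "ay": 0, "az": 0, "grip": 1},
  {"x": 0, "y": 0, "z": 0.1, "ax": 0, "ay": 0, "az": 0, "grip": 1},
  {"x": 0, "y": 0, "z": 0.1, "ax": 0, "ay": 0, "az": 0, "grip": 1},
  {"x": 0, "y": 0, "z": 0.1, "ax": 0, "ay": 0, "az": 0, "grip": 1},
  {"x": 0, "y": 0, "z": 0, "ax": 0, "ay": 0, "az": 0, "grip": 1},
])

```text
clock: 8.93
ee_pos: [0.5176, -0.1811, 0.0636]
tool_rot: [0.002, 0.067, 0.998, -0.0]
force: [0.7, 2.5, 6.7]
finger_gap: 0.0152
finger_force: 100.0
```

Emit:
carry_out([
  {"x": 0, "y": 0, "z": 0.1, "ax": 0, "ay": 0, "az": 0, "grip": 1},
  {"x": 0, "y": 0, "z": 0.1, "ax": 0, "ay": 0, "az": 0, "grip": 1},
  {"x": 0, "y": 0, "z": 0.1, "ax": 0, "ay": 0, "az": 0, "grip": 1},
  {"x": 0, "y": 0, "z": 0, "ax": 0, "ay": 0, "az": 0, "grip": 1},
])

```text
clock: 9.27
ee_pos: [0.5183, -0.1815, 0.0583]
tool_rot: [0.003, 0.067, 0.998, -0.001]
force: [0.3, 2.6, 9.1]
finger_gap: 0.0152
finger_force: 100.4
```

Emit:
carry_out([
  {"x": 0, "y": 0, "z": 0.1, "ax": 0, "ay": 0, "az": 0, "grip": 1},
  {"x": 0, "y": 0, "z": 0, "ax": 0, "ay": 0, "az": 0, "grip": 1},
])

```text
clock: 9.43
ee_pos: [0.5185, -0.1815, 0.0565]
tool_rot: [0.003, 0.067, 0.998, -0.001]
force: [0.0, 1.4, 5.6]
finger_gap: 0.0151
finger_force: 99.6
```

Emit:
carry_out([
  {"x": 0, "y": 0, "z": 0.1, "ax": 0, "ay": 0, "az": 0, "grip": 1},
  {"x": 0, "y": 0, "z": 0, "ax": 0, "ay": 0, "az": 0, "grip": 1},
])

```text
clock: 9.6
ee_pos: [0.517, -0.1812, 0.0532]
tool_rot: [0.001, 0.067, 0.998, -0.001]
force: [-1.6, 0.8, 1.7]
finger_gap: 0.0153
finger_force: 99.6
```

```bash
python3 - <<'E'
from h import *
np.set_printoptions(precision=4,suppress=True)
s=monitor.observe();print(s['clock'],s['ee_pos'],s['force'],s['torque'])
ex=np.array([np.cos(-.134),np.sin(-.134)]); ey=np.array([-ex[1],ex[0]])
for cam in ['wrist','scene','side']:
    im,W=cloud(cam); cv2.imwrite(f'pics/{cam}5.png',im)
    for r in spotter.trace('nest_1',cam)[:2]:
        p=W[r['mask']];p=p[~np.isnan(p[:,0])]; print(cam,r['conf'],r['box'],'top z',np.percentile(p[:,2],[90,97,99.5]))
    for r in spotter.trace('shaft_a_mid',cam)[:2]:
        if r['conf']>.3:
            p=W[r['mask']];
            if np.nanmedian(p[:,1])<-.1: fitshaft(W,r['mask'],0,-.134)
im=cv2.imread('pics/wrist5.png')[60:360,60:460]; cv2.imwrite('pics/c5.png',cv2.resize(im,None,fx=2,fy=2,interpolation=cv2.INTER_CUBIC))
E
```

```text
9.6 [ 0.517  -0.1812  0.0532] [-1.5592  0.8359  1.6968] [0.216  0.002  0.0414]
wrist 0.95 [78.5, 91.8, 146.6, 247.3] top z [0.0792 0.086  0.0878]
wrist 0.59 [267.3, 93.1, 85.3, 241.3] top z [0.0847 0.087  0.0879]
mid [ 0.4989 -0.1788  0.0702] len 0.1042 elev/yaw [ 0.1 -7.7] rms 0.0005 0.99
scene 0.83 [391.9, 264.0, 51.3, 64.5] top z [0.0631 0.0822 0.0864]
scene 0.56 [362.4, 254.1, 50.4, 56.6] top z [0.0645 0.0842 0.1482]
mid [ 0.4859 -0.177   0.0686] len 0.0821 elev/yaw [ 0.  -7.9] rms 0.0013 0.93
side 0.8 [322.6, 146.5, 51.1, 22.5] top z [0.0804 0.0866 0.1493]
side 0.59 [321.0, 162.2, 45.5, 21.8] top z [0.0628 0.077  0.0854]
```

View pics/c5.png

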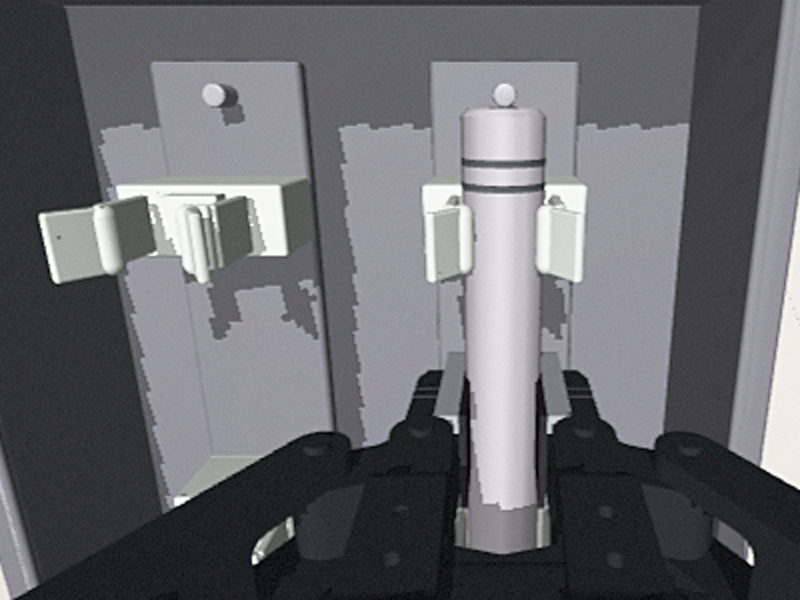

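Picture: the shaft at crop px (503,300) is between nest_1's clip jaws (450,240)/(560,240), at axis height 0.0702. The cradle stands at the same height as the empty one, so it has snapped in. I'll press a little more to be sure it is seated.

Emit:
carry_out([
  {"x": 0, "y": 0, "z": 0.1, "ax": 0, "ay": 0, "az": 0, "grip": 1},
  {"x": 0, "y": 0, "z": 0.1, "ax": 0, "ay": 0, "az": 0, "grip": 1},
  {"x": 0, "y": 0, "z": 0, "ax": 0, "ay": 0, "az": 0, "grip": 1},
])

```text
clock: 10.3
ee_pos: [0.5173, -0.1814, 0.0492]
tool_rot: [0.001, 0.067, 0.998, -0.001]
force: [1.0, 1.4, 6.2]
finger_gap: 0.0153
finger_force: 100.0
```

Emit:
carry_out([
  {"x": 0, "y": 0, "z": 0.1, "ax": 0, "ay": 0, "az": 0, "grip": 1},
  {"x": 0, "y": 0, "z": 0.1, "ax": 0, "ay": 0, "az": 0, "grip": 1},
  {"x": 0, "y": 0, "z": 0, "ax": 0, "ay": 0, "az": 0, "grip": 1},
])

```text
clock: 10.55
ee_pos: [0.518, -0.1816, 0.0458]
tool_rot: [0.002, 0.067, 0.998, -0.001]
force: [-0.0, 2.9, 9.8]
finger_gap: 0.015
finger_force: 100.4
```

Emit:
carry_out([
  {"x": 0, "y": 0, "z": 0.1, "ax": 0, "ay": 0, "az": 0, "grip": 1},
  {"x": 0, "y": 0, "z": 0.1, "ax": 0, "ay": 0, "az": 0, "grip": 1},
  {"x": 0, "y": 0, "z": 0, "ax": 0, "ay": 0, "az": 0, "grip": 1},
])

```text
clock: 10.8
ee_pos: [0.5189, -0.1818, 0.0425]
tool_rot: [0.003, 0.067, 0.998, -0.001]
force: [-0.8, 2.5, 13.0]
finger_gap: 0.0151
finger_force: 100.8
```

Emit:
carry_out([
  {"x": 0, "y": 0, "z": 0.1, "ax": 0, "ay": 0, "az": 0, "grip": 1},
  {"x": 0, "y": 0, "z": 0.1, "ax": 0, "ay": 0, "az": 0, "grip": 1},
  {"x": 0, "y": 0, "z": 0, "ax": 0, "ay": 0, "az": 0, "grip": 1},
])

```text
clock: 11.05
ee_pos: [0.5197, -0.182, 0.0391]
tool_rot: [0.004, 0.067, 0.998, -0.001]
force: [1.3, 3.1, 17.1]
finger_gap: 0.0151
finger_force: 101.1
```

```bash
python3 - <<'E'
from h import *
s=monitor.observe();print(s['clock'],s['ee_pos'],s['force'],s['torque'])
im,W=cloud('wrist'); cv2.imwrite('pics/w6.png',im)
for r in spotter.trace('nest_1','wrist')[:2]:
    p=W[r['mask']];p=p[~np.isnan(p[:,0])]; print(r['conf'],r['box'],'top z',np.percentile(p[:,2],[90,97,99.5]))
fitshaft(W,spotter.trace('shaft_a_mid','wrist')[0]['mask'],0,-.134)
E
```

```text
11.05 [ 0.5196757  -0.18199947  0.03914595] [ 1.30370048  3.07527923 17.13912849] [ 0.4532161  -0.35207924  0.03090926]
0.8 [271.8, 86.7, 84.1, 247.3] top z [0.07099744 0.07325492 0.07402006]
0.67 [43.6, 81.0, 178.6, 260.1] top z [0.08017578 0.08641842 0.08802827]
mid [ 0.5016 -0.1796  0.0562] len 0.1038 elev/yaw [ 0.1 -7.8] rms 0.0005 1.0
```

Cradle and shaft both sank 14 mm together, so the shaft is fully home. I'll ease up and release.

Emit:
carry_out([
  {"x": 0, "y": 0, "z": -0.2, "ax": 0, "ay": 0, "az": 0, "grip": 1},
  {"x": 0, "y": 0, "z": -0.2, "ax": 0, "ay": 0, "az": 0, "grip": 1},
  {"x": 0, "y": 0, "z": -0.2, "ax": 0, "ay": 0, "az": 0, "grip": 1},
  {"x": 0, "y": 0, "z": -0.05, "ax": 0, "ay": 0, "az": 0, "grip": 1},
  {"x": 0, "y": 0, "z": 0, "ax": 0, "ay": 0, "az": 0, "grip": 0.3},
  {"x": 0, "y": 0, "z": 0, "ax": 0, "ay": 0, "az": 0, "grip": 0.1},
  {"x": 0, "y": 0, "z": 0, "ax": 0, "ay": 0, "az": 0, "grip": 0},
  {"x": 0, "y": 0, "z": 0, "ax": 0, "ay": 0, "az": 0, "grip": 0},
])

```text
clock: 11.87
ee_pos: [0.5163, -0.1812, 0.0494]
tool_rot: [0.0, 0.067, 0.998, -0.0]
force: [-0.2, -1.0, 0.4]
finger_gap: 0.0425
finger_force: 0.0
```

Emit:
carry_out([
  {"x": 0, "y": 0, "z": -0.2, "ax": 0, "ay": 0, "az": 0, "grip": 0},
  {"x": 0, "y": 0, "z": -0.4, "ax": 0, "ay": 0, "az": 0, "grip": 0},
  {"x": 0, "y": 0, "z": -0.8, "ax": 0, "ay": 0, "az": 0, "grip": 0},
  {"x": 0, "y": 0, "z": -1, "ax": 0, "ay": 0, "az": 0, "grip": 0},
  {"x": 0, "y": 0, "z": -1, "ax": 0, "ay": 0, "az": 0, "grip": 0},
  {"x": 0, "y": 0, "z": -1, "ax": 0, "ay": 0, "az": 0, "grip": 0},
  {"x": 0, "y": 0, "z": -1, "ax": 0, "ay": 0, "az": 0, "grip": 0},
  {"x": 0, "y": 0, "z": -1, "ax": 0, "ay": 0, "az": 0, "grip": 0},
])

```text
clock: 12.53
ee_pos: [0.5165, -0.1811, 0.1798]
tool_rot: [0.001, 0.067, 0.998, -0.001]
force: [0.9, -0.6, -0.4]
finger_gap: 0.0426
finger_force: 0.0
```

```bash
python3 - <<'E'
from h import *
s=monitor.observe();print(s['clock'],s['ee_pos'],s['force'],s['finger_gap'])
im,W=cloud('wrist'); cv2.imwrite('pics/w7.png',im)
for r in spotter.trace('shaft_a_mid','wrist')[:3]:
    if r['conf']>.3:
        print(r['conf'],r['box']); y=np.nanmedian(W[r['mask']][:,1]); fitshaft(W,r['mask'],*((0,-.134) if y<-.05 else (.44,.2)))
Rt=pose(np.radians(11.3),np.radians(25.1)); B=np.array([.5367,.0885,.1015])
st=plan(B-Rt[:,2]*.08,Rt)
E
```

```text
12.5333 [ 0.51647743 -0.1811136   0.17978035] [ 0.90121562 -0.57913221 -0.36155936] 0.04259625344118065
0.67 [290.6, 104.6, 43.4, 159.2]
mid [ 0.4932 -0.1782  0.0437] len 0.1192 elev/yaw [ 3.6 -8.1] rms 0.0018 0.08
0.66 [302.3, 117.9, 21.0, 155.7]
mid [ 0.5166 -0.1807  0.0707] len 0.1377 elev/yaw [ 0.1 -7.7] rms 0.0006 1.0
n 14 shift [0.03 0.95 0.1 ] turn [-0.05 -0.3  -0.23] total mm [  8.4 266.3  27. ] rad [-0.077 -0.425 -0.324]
```

View pics/w7.png

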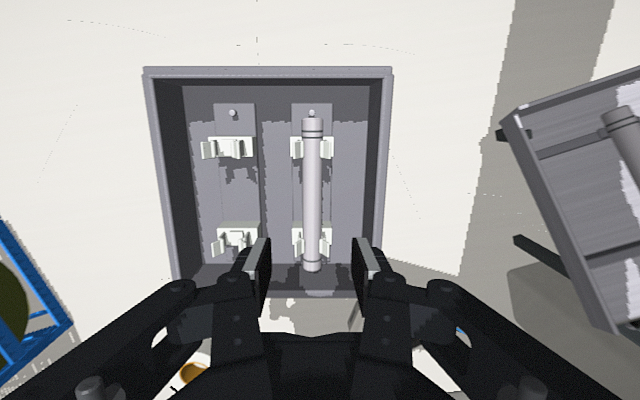

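Picture: shaft A sits at px (312,195) in nest_1's two clips; the fit puts its middle at (0.5166,-0.1807,0.0707), level. Next is shaft B.

Emit:
carry_out([
  {"x": 0.03, "y": 0.95, "z": 0.1, "ax": -0.05, "ay": -0.3, "az": -0.23, "grip": 0},
  {"x": 0.03, "y": 0.95, "z": 0.1, "ax": -0.05, "ay": -0.3, "az": -0.23, "grip": 0},
  {"x": 0.03, "y": 0.95, "z": 0.1, "ax": -0.05, "ay": -0.3, "az": -0.23, "grip": 0},
  {"x": 0.03, "y": 0.95, "z": 0.1, "ax": -0.05, "ay": -0.3, "az": -0.23, "grip": 0},
  {"x": 0.03, "y": 0.95, "z": 0.1, "ax": -0.05, "ay": -0.3, "az": -0.23, "grip": 0},
  {"x": 0.03, "y": 0.95, "z": 0.1, "ax": -0.05, "ay": -0.3, "az": -0.23, "grip": 0},
  {"x": 0.03, "y": 0.95, "z": 0.1, "ax": -0.05, "ay": -0.3, "az": -0.23, "grip": 0},
])

```text
clock: 13.22
ee_pos: [0.5216, -0.0472, 0.1645]
tool_rot: [0.107, -0.014, 0.994, 0.01]
force: [-0.8, 0.0, -0.6]
finger_gap: 0.0428
finger_force: 0.0
```

Emit:
carry_out([
  {"x": 0.03, "y": 0.95, "z": 0.1, "ax": -0.05, "ay": -0.3, "az": -0.23, "grip": -0.3},
  {"x": 0.03, "y": 0.95, "z": 0.1, "ax": -0.05, "ay": -0.3, "az": -0.23, "grip": -0.3},
  {"x": 0.03, "y": 0.95, "z": 0.1, "ax": -0.05, "ay": -0.3, "az": -0.23, "grip": -0.3},
  {"x": 0.03, "y": 0.95, "z": 0.1, "ax": -0.05, "ay": -0.3, "az": -0.23, "grip": -0.3},
  {"x": 0.03, "y": 0.95, "z": 0.1, "ax": -0.05, "ay": -0.3, "az": -0.23, "grip": -0.3},
  {"x": 0.03, "y": 0.95, "z": 0.1, "ax": -0.05, "ay": -0.3, "az": -0.23, "grip": -0.3},
  {"x": 0.03, "y": 0.95, "z": 0.1, "ax": -0.05, "ay": -0.3, "az": -0.23, "grip": -0.3},
  {"x": 0, "y": 0, "z": 0, "ax": 0, "ay": 0, "az": 0, "grip": -0.3},
])

```text
clock: 13.88
ee_pos: [0.5051, 0.0861, 0.1501]
tool_rot: [0.208, -0.096, 0.973, 0.021]
force: [-1.3, 0.8, -0.1]
finger_gap: 0.0555
finger_force: 0.0
```

```bash
python3 - <<'E'
from h import *
s=monitor.observe();print(s['clock'],s['ee_pos'],s['force'],s['finger_gap'])
im,W=cloud('wrist'); cv2.imwrite('pics/w8.png',im)
best=None
for r in spotter.trace('shaft_a_mid','wrist')[:3]:
    if r['conf']>.3:
        print(r['conf'],r['box']); fitshaft(W,r['mask'])
        if best is None: best=fitshaft.last
Rt=pose(np.radians(11.3),np.radians(25.1)); B=best[0]
plan(B+Rt[:,2]*-.001,Rt)
E
```

```text
13.8833 [0.50511576 0.08612996 0.15007714] [-1.29843301  0.78935985 -0.09715241] 0.05553068176538611Traceback (most recent call last):
  File "<stdin>", line 9, in <module>
TypeError: 'NoneType' object is not subscriptable
```

```bash
python3 - <<'E'
from h import *
s=monitor.observe();print(s['ee_pos'])
im,W=cloud('wrist'); Rt=pose(np.radians(11.3),np.radians(25.1)); B=np.array([.5367,.0885,.1015])
q=(W-B)@Rt   # tray axes
m=(np.abs(q[...,0])<.085)&(np.abs(q[...,1])<.02)&(q[...,2]<.004)&(q[...,2]>-.014)
fitshaft(W,m)
m2=m&(np.linalg.norm(np.cross(W-fitshaft.last[0],fitshaft.last[1]),axis=-1)<.012); fitshaft(W,m2)
plan(fitshaft.last[0]-Rt[:,2]*.001,Rt)
cv2.imwrite('pics/w8.png',im)
E
```

```text
[0.50809533 0.08460888 0.15152549]
mid [0.5364 0.0887 0.1013] len 0.1369 elev/yaw [25.1 11.3] rms 0.0006 0.94
mid [0.5365 0.0887 0.1013] len 0.137 elev/yaw [25.1 11.3] rms 0.0006 1.0
n 4 shift [-0.05 -0.01  0.94] turn [-0.01 -0.03 -0.01] total mm [-4.1 -0.8 75.4] rad [-0.002 -0.013 -0.003]
```

View pics/w8.png

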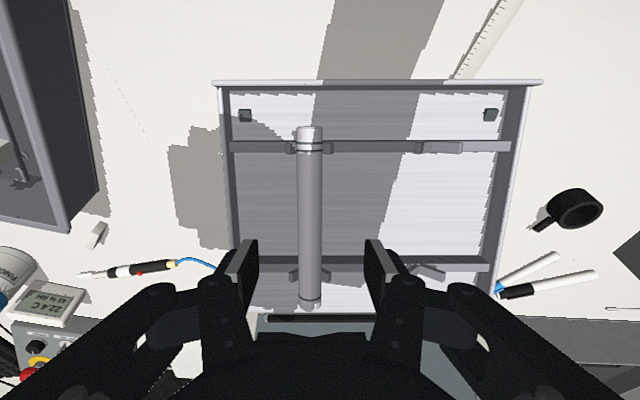

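Picture: shaft B at px (309,218) lies between the fingers, fitted middle (0.5365,0.0887,0.1013).

Emit:
carry_out([
  {"x": -0.02, "y": 0, "z": 0.53, "ax": 0, "ay": -0.01, "az": 0, "grip": -0.3},
  {"x": -0.02, "y": 0, "z": 0.53, "ax": 0, "ay": -0.01, "az": 0, "grip": -0.3},
  {"x": -0.02, "y": 0, "z": 0.53, "ax": 0, "ay": -0.01, "az": 0, "grip": -0.3},
  {"x": -0.02, "y": 0, "z": 0.53, "ax": 0, "ay": -0.01, "az": 0, "grip": -0.3},
  {"x": -0.02, "y": 0, "z": 0.53, "ax": 0, "ay": -0.01, "az": 0, "grip": -0.3},
  {"x": -0.02, "y": 0, "z": 0.53, "ax": 0, "ay": -0.01, "az": 0, "grip": -0.3},
  {"x": 0, "y": 0, "z": 0.53, "ax": 0, "ay": -0.01, "az": 0, "grip": -0.3},
  {"x": 0, "y": 0, "z": 0, "ax": 0, "ay": 0, "az": 0, "grip": -0.3},
])

```text
clock: 14.7
ee_pos: [0.5427, 0.0895, 0.0843]
tool_rot: [0.213, -0.094, 0.972, 0.02]
force: [-0.1, -0.5, 0.4]
finger_gap: 0.0556
finger_force: 0.0
```

```bash
python3 - <<'E'
from h import *
s=monitor.observe();print(s['clock'],s['ee_pos'],s['force'])
Rt=pose(np.radians(11.3),np.radians(25.1)); plan(np.array([.5365,.0887,.1013])-Rt[:,2]*.001,Rt)
E
```

```text
14.7 [0.5427285  0.08949552 0.08434823] [-0.09226548 -0.54962552  0.36234559]
n 1 shift [-0.08  0.02 -0.02] turn [-0.03 -0.07 -0.05] total mm [-1.5  0.4 -0.3] rad [-0.003 -0.007 -0.005]
```

Emit:
carry_out([
  {"x": -0.08, "y": 0.02, "z": 0, "ax": -0.03, "ay": -0.07, "az": -0.05, "grip": 0},
  {"x": 0, "y": 0, "z": 0, "ax": 0, "ay": 0, "az": 0, "grip": 0.4},
  {"x": 0, "y": 0, "z": 0, "ax": 0, "ay": 0, "az": 0, "grip": 1},
  {"x": 0, "y": 0, "z": 0, "ax": 0, "ay": 0, "az": 0, "grip": 1},
  {"x": 0, "y": 0, "z": 0, "ax": 0, "ay": 0, "az": 0, "grip": 1},
  {"x": 0, "y": 0, "z": 0, "ax": 0, "ay": 0, "az": 0, "grip": 1},
  {"x": 0, "y": 0, "z": 0, "ax": 0, "ay": 0, "az": 0, "grip": 1},
  {"x": 0, "y": 0, "z": 0, "ax": 0, "ay": 0, "az": 0, "grip": 1},
], squeeze=100)

```text
clock: 15.37
ee_pos: [0.5434, 0.0906, 0.087]
tool_rot: [0.218, -0.097, 0.971, 0.021]
force: [-0.9, -7.0, 4.3]
finger_gap: 0.0151
finger_force: 97.7
```

Emit:
carry_out([
  {"x": 0, "y": 0, "z": -0.3, "ax": 0, "ay": 0, "az": 0, "grip": 1},
  {"x": 0, "y": 0, "z": -0.5, "ax": 0, "ay": 0, "az": 0, "grip": 1},
  {"x": 0, "y": 0, "z": -0.9, "ax": 0, "ay": 0, "az": 0, "grip": 1},
  {"x": 0, "y": 0, "z": -0.9, "ax": 0, "ay": 0, "az": 0, "grip": 1},
  {"x": 0, "y": 0, "z": -0.9, "ax": 0, "ay": 0, "az": 0, "grip": 1},
  {"x": 0, "y": 0, "z": -0.9, "ax": 0, "ay": 0, "az": 0, "grip": 1},
  {"x": 0, "y": 0, "z": -0.9, "ax": 0, "ay": 0, "az": 0, "grip": 1},
  {"x": 0, "y": 0, "z": -0.7, "ax": 0, "ay": 0, "az": 0, "grip": 1},
])

```text
clock: 16.03
ee_pos: [0.4915, 0.0812, 0.1966]
tool_rot: [0.217, -0.097, 0.971, 0.022]
force: [0.1, 0.0, -1.0]
finger_gap: 0.015
finger_force: 97.7
```

```bash
python3 - <<'E'
from h import *
s=monitor.observe();print(s['clock'],s['ee_pos'],s['force'],s['finger_gap'])
plan([.5067,-.2537,.18],pose(np.radians(-7.7),0))
E
```

```text
16.0333 [0.49150165 0.0812127  0.19662257] [ 1.22403427e-01  3.06474264e-04 -1.04449735e+00] 0.015046754617740543
n 18 shift [ 0.02 -0.94  0.09] turn [0.04 0.24 0.18] total mm [   6.1 -337.6   30.9] rad [0.073 0.436 0.329]
```

Emit:
carry_out([
  {"x": 0.02, "y": -0.94, "z": 0.09, "ax": 0.04, "ay": 0.24, "az": 0.18, "grip": 1},
  {"x": 0.02, "y": -0.94, "z": 0.09, "ax": 0.04, "ay": 0.24, "az": 0.18, "grip": 1},
  {"x": 0.02, "y": -0.94, "z": 0.09, "ax": 0.04, "ay": 0.24, "az": 0.18, "grip": 1},
  {"x": 0.02, "y": -0.94, "z": 0.09, "ax": 0.04, "ay": 0.24, "az": 0.18, "grip": 1},
  {"x": 0.02, "y": -0.94, "z": 0.09, "ax": 0.04, "ay": 0.24, "az": 0.18, "grip": 1},
  {"x": 0.02, "y": -0.94, "z": 0.09, "ax": 0.04, "ay": 0.24, "az": 0.18, "grip": 1},
  {"x": 0.02, "y": -0.94, "z": 0.09, "ax": 0.04, "ay": 0.24, "az": 0.18, "grip": 1},
  {"x": 0.02, "y": -0.94, "z": 0.09, "ax": 0.04, "ay": 0.24, "az": 0.18, "grip": 1},
])

```text
clock: 16.7
ee_pos: [0.5143, -0.0679, 0.1793]
tool_rot: [0.122, -0.025, 0.992, 0.012]
force: [0.4, -0.1, -0.8]
finger_gap: 0.015
finger_force: 97.8
```

Emit:
carry_out([
  {"x": 0.02, "y": -0.94, "z": 0.09, "ax": 0.04, "ay": 0.24, "az": 0.18, "grip": 1},
  {"x": 0.02, "y": -0.94, "z": 0.09, "ax": 0.04, "ay": 0.24, "az": 0.18, "grip": 1},
  {"x": 0.02, "y": -0.94, "z": 0.09, "ax": 0.04, "ay": 0.24, "az": 0.18, "grip": 1},
  {"x": 0.02, "y": -0.94, "z": 0.09, "ax": 0.04, "ay": 0.24, "az": 0.18, "grip": 1},
  {"x": 0.02, "y": -0.94, "z": 0.09, "ax": 0.04, "ay": 0.24, "az": 0.18, "grip": 1},
  {"x": 0.02, "y": -0.94, "z": 0.09, "ax": 0.04, "ay": 0.24, "az": 0.18, "grip": 1},
  {"x": 0.02, "y": -0.94, "z": 0.09, "ax": 0.04, "ay": 0.24, "az": 0.18, "grip": 1},
  {"x": 0.02, "y": -0.94, "z": 0.09, "ax": 0.04, "ay": 0.24, "az": 0.18, "grip": 1},
])

```text
clock: 17.37
ee_pos: [0.5119, -0.2178, 0.1623]
tool_rot: [0.025, 0.048, 0.999, 0.003]
force: [-0.4, 0.0, -0.9]
finger_gap: 0.0151
finger_force: 97.8
```

Emit:
carry_out([
  {"x": 0.02, "y": -0.94, "z": 0.09, "ax": 0.04, "ay": 0.24, "az": 0.18, "grip": 1},
  {"x": 0.02, "y": -0.94, "z": 0.09, "ax": 0.04, "ay": 0.24, "az": 0.18, "grip": 1},
  {"x": 0, "y": 0, "z": 0, "ax": 0, "ay": 0, "az": 0, "grip": 1},
  {"x": 0, "y": 0, "z": 0, "ax": 0, "ay": 0, "az": 0, "grip": 1},
  {"x": 0, "y": 0, "z": 0, "ax": 0, "ay": 0, "az": 0, "grip": 1},
])

```text
clock: 17.78
ee_pos: [0.5074, -0.2536, 0.1579]
tool_rot: [0.002, 0.065, 0.998, 0.001]
force: [0.5, 0.0, 0.1]
finger_gap: 0.015
finger_force: 97.8
```

```bash
cat > n2.py <<'E'
from h import *
import sys
np.set_printoptions(precision=4,suppress=True)
s=monitor.observe();print(s['clock'],s['ee_pos'],s['force'])
im,W=cloud('wrist'); cv2.imwrite(sys.argv[1],im)
ex=np.array([np.cos(-.134),np.sin(-.134)]); ey=np.array([-ex[1],ex[0]]); N=np.array([.5067,-.2538])
print('nest2 along/lat',N@ex,N@ey)
for r in spotter.trace('nest_1','wrist')[:3]:
    p=W[r['mask']];p=p[~np.isnan(p[:,0])]; q=p[(p[:,2]>.05)&(p[:,2]<.095)]
    if r['conf']<.3 or len(q)<10: continue
    t=q[:,:2]@ex; t0=(t.min()+t.max())/2
    print(r['conf'],r['box'],'top',np.percentile(p[:,2],99.5))
    for g in (t<t0,t>=t0): print('   clip',g.sum(),'ext',np.percentile(t[g],[2,98]),np.percentile(q[g][:,:2]@ey,[2,98]))
M=rot(s['tool_rot']); sx=-M.as_matrix()[:,0]
for r in spotter.trace('shaft_a_mid','wrist')[:2]:
    if r['conf']<.4: continue
    fitshaft(W,r['mask'],np.arcsin(sx[2]),np.arctan2(sx[1],sx[0])); m,d=fitshaft.last
    print('  tool-frame mid',M.inv().apply(m-s['ee_pos']))
plan([N[0],N[1],.0925],pose(np.radians(-7.7),0))
E
python3 n2.py pics/w9.png
```

```text
17.7833 [ 0.5074 -0.2536  0.1579] [0.5344 0.0157 0.089 ]
nest2 along/lat 0.5360651635139458 -0.18383000426145513
0.89 [360.5, 100.7, 75.0, 172.9] top 0.08825669471042609
   clip 883 ext [0.4838 0.5005] [-0.1303 -0.0941]
   clip 807 ext [0.5713 0.5876] [-0.1302 -0.0923]
0.8 [284.7, 100.7, 47.3, 131.6] top 0.17502998464255595
   clip 43 ext [0.4841 0.4922] [-0.2042 -0.1994]
   clip 35 ext [0.493  0.5006] [-0.2035 -0.1988]
mid [ 0.5152 -0.1804  0.0707] len 0.1355 elev/yaw [ 0.1 -7.7] rms 0.0006 0.99
  tool-frame mid [0.002  0.0734 0.0874]
n 5 shift [ 0.01 -0.01  0.84] turn [0.   0.01 0.01] total mm [ 1.  -0.6 84.2] rad [0.001 0.003 0.005]
```

Emit:
carry_out([
  {"x": 0.01, "y": -0.01, "z": 0.7, "ax": 0, "ay": 0.01, "az": 0.01, "grip": 1},
  {"x": 0.01, "y": -0.01, "z": 0.7, "ax": 0, "ay": 0.01, "az": 0.01, "grip": 1},
  {"x": 0.01, "y": -0.01, "z": 0.7, "ax": 0, "ay": 0.01, "az": 0.01, "grip": 1},
  {"x": 0.01, "y": 0, "z": 0.6, "ax": 0, "ay": 0, "az": 0.01, "grip": 1},
  {"x": 0.01, "y": 0, "z": 0.6, "ax": 0, "ay": 0, "az": 0.01, "grip": 1},
  {"x": 0, "y": 0, "z": 0.5, "ax": 0, "ay": 0, "az": 0, "grip": 1},
  {"x": 0, "y": 0, "z": 0.4, "ax": 0, "ay": 0, "az": 0, "grip": 1},
  {"x": 0, "y": 0, "z": 0, "ax": 0, "ay": 0, "az": 0, "grip": 1},
])

```text
clock: 18.6
ee_pos: [0.506, -0.2539, 0.0722]
tool_rot: [-0.001, 0.067, 0.998, 0.001]
force: [-0.7, -0.4, -0.1]
finger_gap: 0.015
finger_force: 97.8
```

```bash
python3 n2.py pics/w10.png
```

```text
18.6 [ 0.506  -0.2539  0.0722] [-0.6738 -0.3875 -0.1156]
nest2 along/lat 0.5360651635139458 -0.18383000426145513
0.84 [383.8, 94.3, 127.3, 244.4] top 0.11765354702531397
   clip 2605 ext [0.4833 0.5003] [-0.1302 -0.096 ]
   clip 151 ext [0.5562 0.5839] [-0.1256 -0.1172]
0.84 [271.7, 95.9, 75.4, 236.1] top 0.08814598686521781
   clip 1213 ext [0.4833 0.4987] [-0.2034 -0.165 ]
   clip 184 ext [0.5725 0.5795] [-0.1971 -0.1717]
mid [ 0.507  -0.1792  0.0707] len 0.1185 elev/yaw [ 0.1 -7.7] rms 0.0006 1.0
  tool-frame mid [0.009  0.0741 0.0017]
n 1 shift [0.05 0.06 0.02] turn [ 0.01  0.01 -0.  ] total mm [0.9 1.1 0.3] rad [ 0.001  0.001 -0.   ]
```

Emit:
carry_out([
  {"x": 0.03, "y": 0.03, "z": 0, "ax": 0, "ay": 0, "az": 0, "grip": 1},
  {"x": 0, "y": 0, "z": 0.1, "ax": 0, "ay": 0, "az": 0, "grip": 1},
  {"x": 0, "y": 0, "z": 0.1, "ax": 0, "ay": 0, "az": 0, "grip": 1},
  {"x": 0, "y": 0, "z": 0.1, "ax": 0, "ay": 0, "az": 0, "grip": 1},
  {"x": 0, "y": 0, "z": 0.1, "ax": 0, "ay": 0, "az": 0, "grip": 1},
  {"x": 0, "y": 0, "z": 0, "ax": 0, "ay": 0, "az": 0, "grip": 1},
])

```text
clock: 19.25
ee_pos: [0.5069, -0.2541, 0.066]
tool_rot: [0.001, 0.067, 0.998, 0.001]
force: [0.2, 2.0, 5.2]
finger_gap: 0.015
finger_force: 98.6
```

Emit:
carry_out([
  {"x": 0, "y": 0, "z": 0.1, "ax": 0, "ay": 0, "az": 0, "grip": 1},
  {"x": 0, "y": 0, "z": 0.1, "ax": 0, "ay": 0, "az": 0, "grip": 1},
  {"x": 0, "y": 0, "z": 0, "ax": 0, "ay": 0, "az": 0, "grip": 1},
])

```text
clock: 19.5
ee_pos: [0.507, -0.2542, 0.0624]
tool_rot: [0.001, 0.067, 0.998, 0.0]
force: [-0.4, 2.8, 8.5]
finger_gap: 0.0155
finger_force: 99.0
```

Emit:
carry_out([
  {"x": 0, "y": 0, "z": 0.1, "ax": 0, "ay": 0, "az": 0, "grip": 1},
  {"x": 0, "y": 0, "z": 0, "ax": 0, "ay": 0, "az": 0, "grip": 1},
])

```text
clock: 19.67
ee_pos: [0.5071, -0.2543, 0.0608]
tool_rot: [0.001, 0.067, 0.998, 0.0]
force: [-1.2, 3.0, 10.8]
finger_gap: 0.0149
finger_force: 99.2
```

Emit:
carry_out([
  {"x": 0, "y": 0, "z": 0.1, "ax": 0, "ay": 0, "az": 0, "grip": 1},
  {"x": 0, "y": 0, "z": 0, "ax": 0, "ay": 0, "az": 0, "grip": 1},
])

```text
clock: 19.83
ee_pos: [0.5071, -0.2543, 0.059]
tool_rot: [0.001, 0.067, 0.998, 0.0]
force: [-1.5, 3.2, 12.2]
finger_gap: 0.0151
finger_force: 99.4
```

Emit:
carry_out([
  {"x": 0, "y": 0, "z": 0.1, "ax": 0, "ay": 0, "az": 0, "grip": 1},
  {"x": 0, "y": 0, "z": 0, "ax": 0, "ay": 0, "az": 0, "grip": 1},
])

```text
clock: 20.0
ee_pos: [0.5073, -0.2544, 0.0573]
tool_rot: [0.001, 0.067, 0.998, 0.0]
force: [-2.4, 3.8, 14.4]
finger_gap: 0.015
finger_force: 99.7
```

Emit:
carry_out([
  {"x": 0, "y": 0, "z": 0.1, "ax": 0, "ay": 0, "az": 0, "grip": 1},
  {"x": 0, "y": 0, "z": 0, "ax": 0, "ay": 0, "az": 0, "grip": 1},
])

```text
clock: 20.17
ee_pos: [0.5074, -0.2545, 0.0556]
tool_rot: [0.001, 0.067, 0.998, 0.0]
force: [-2.3, 2.3, 15.5]
finger_gap: 0.0153
finger_force: 99.9
```

Emit:
carry_out([
  {"x": 0, "y": 0, "z": 0.1, "ax": 0, "ay": 0, "az": 0, "grip": 1},
  {"x": 0, "y": 0, "z": 0, "ax": 0, "ay": 0, "az": 0, "grip": 1},
])

```text
clock: 20.33
ee_pos: [0.5075, -0.2546, 0.0538]
tool_rot: [0.002, 0.067, 0.998, -0.0]
force: [-3.3, 3.2, 16.7]
finger_gap: 0.0148
finger_force: 100.1
```

Emit:
carry_out([
  {"x": 0, "y": 0, "z": 0.1, "ax": 0, "ay": 0, "az": 0, "grip": 1},
  {"x": 0, "y": 0, "z": 0, "ax": 0, "ay": 0, "az": 0, "grip": 1},
])

```text
clock: 20.5
ee_pos: [0.5077, -0.2547, 0.0521]
tool_rot: [0.002, 0.067, 0.998, -0.0]
force: [-2.4, 3.6, 19.5]
finger_gap: 0.0151
finger_force: 100.3
```

Emit:
carry_out([
  {"x": 0, "y": 0, "z": 0.1, "ax": 0, "ay": 0, "az": 0, "grip": 1},
  {"x": 0, "y": 0, "z": 0, "ax": 0, "ay": 0, "az": 0, "grip": 1},
])

```text
clock: 20.67
ee_pos: [0.5079, -0.2546, 0.0492]
tool_rot: [0.002, 0.068, 0.998, -0.0]
force: [2.0, 2.4, 7.5]
finger_gap: 0.0151
finger_force: 99.6
```

Emit:
carry_out([
  {"x": 0, "y": 0, "z": 0.1, "ax": 0, "ay": 0, "az": 0, "grip": 1},
  {"x": 0, "y": 0, "z": 0, "ax": 0, "ay": 0, "az": 0, "grip": 1},
])

```text
clock: 20.83
ee_pos: [0.5079, -0.2547, 0.047]
tool_rot: [0.002, 0.068, 0.998, 0.0]
force: [0.9, 3.6, 9.3]
finger_gap: 0.0151
finger_force: 99.9
```

The force dropped from 19.5 to 7.5 N, so it snapped. I'll confirm with a slightly firmer press and the same relative-height check.

Emit:
carry_out([
  {"x": 0, "y": 0, "z": 0.1, "ax": 0, "ay": 0, "az": 0, "grip": 1},
  {"x": 0, "y": 0, "z": 0.1, "ax": 0, "ay": 0, "az": 0, "grip": 1},
  {"x": 0, "y": 0, "z": 0.1, "ax": 0, "ay": 0, "az": 0, "grip": 1},
  {"x": 0, "y": 0, "z": 0, "ax": 0, "ay": 0, "az": 0, "grip": 1},
])

```text
clock: 21.17
ee_pos: [0.5079, -0.2547, 0.0416]
tool_rot: [0.002, 0.068, 0.998, -0.0]
force: [-1.6, 2.9, 14.5]
finger_gap: 0.0154
finger_force: 100.6
```

```bash
python3 n2.py pics/w11.png; python3 - <<'E'
from h import *
im,W=cloud('wrist')
ex=np.array([np.cos(-.134),np.sin(-.134),0]); ey=np.array([-ex[1],ex[0],0])
q=np.stack([(W-[.5067,-.2538,0])@ex,(W-[.5067,-.2538,0])@ey,W[...,2]],-1)
m=(np.abs(q[...,0])<.085)&(np.abs(q[...,1])<.0085)&(q[...,2]<.085)&(q[...,2]>.045); fitshaft(W,m,0,-.134)
for lo,hi in((-.052,-.036),(.036,.052)):
    c=(q[...,0]>lo)&(q[...,0]<hi)&(np.abs(q[...,1])>.0105)&(np.abs(q[...,1])<.017)&(q[...,2]<.1)
    print('clip top',c.sum(),np.percentile(q[c][:,2],98) if c.any() else None)
E
```

```text
21.1667 [ 0.5079 -0.2547  0.0416] [-1.6097  2.9291 14.4887]
nest2 along/lat 0.5360651635139458 -0.18383000426145513
0.96 [267.9, 86.9, 83.7, 245.5] top 0.07539659620177033
   clip 1790 ext [0.4851 0.499 ] [-0.1991 -0.1691]
   clip 133 ext [0.5725 0.5793] [-0.1966 -0.1724]
0.74 [450.8, 112.8, 84.8, 212.4] top 0.08107586750458284
   clip 5317 ext [0.4672 0.5102] [-0.119  -0.1046]
   clip 3957 ext [0.5118 0.5499] [-0.119  -0.1046]
0.72 [398.4, 85.9, 174.6, 257.8] top 0.08811710781885994
   clip 4535 ext [0.4833 0.4997] [-0.1303 -0.096 ]
   clip 196 ext [0.5288 0.5798] [-0.1287 -0.1178]
mid [ 0.4896 -0.1768  0.0707] len 0.0839 elev/yaw [ 0.1 -7.7] rms 0.0006 1.0
  tool-frame mid [ 0.0286  0.0746 -0.0292]
n 2 shift [ 0.03  0.02 -0.8 ] turn [ 0.    0.02 -0.  ] total mm [  1.3   0.7 -31.9] rad [ 0.     0.004 -0.001]
mid [ 0.4908 -0.2523  0.058 ] len 0.1038 elev/yaw [ 0.1 -7.7] rms 0.0006 0.92
clip top 1193 0.07577252753550527
clip top 148 0.06270681839605238
```

Emit:
carry_out([
  {"x": 0, "y": 0, "z": -0.2, "ax": 0, "ay": 0, "az": 0, "grip": 1},
  {"x": 0, "y": 0, "z": -0.2, "ax": 0, "ay": 0, "az": 0, "grip": 1},
  {"x": 0, "y": 0, "z": -0.15, "ax": 0, "ay": 0, "az": 0, "grip": 1},
  {"x": 0, "y": 0, "z": 0, "ax": 0, "ay": 0, "az": 0, "grip": 1},
  {"x": 0, "y": 0, "z": 0, "ax": 0, "ay": 0, "az": 0, "grip": 0.3},
  {"x": 0, "y": 0, "z": 0, "ax": 0, "ay": 0, "az": 0, "grip": 0.1},
  {"x": 0, "y": 0, "z": 0, "ax": 0, "ay": 0, "az": 0, "grip": 0},
  {"x": 0, "y": 0, "z": 0, "ax": 0, "ay": 0, "az": 0, "grip": 0},
])

```text
clock: 22.03
ee_pos: [0.5059, -0.2542, 0.05]
tool_rot: [-0.001, 0.067, 0.998, 0.001]
force: [-1.0, -0.7, 0.1]
finger_gap: 0.0429
finger_force: 0.0
```

Emit:
carry_out([
  {"x": 0, "y": 0, "z": -0.2, "ax": 0, "ay": 0, "az": 0, "grip": 0},
  {"x": 0, "y": 0, "z": -0.4, "ax": 0, "ay": 0, "az": 0, "grip": 0},
  {"x": 0, "y": 0, "z": -0.8, "ax": 0, "ay": 0, "az": 0, "grip": 0},
  {"x": 0, "y": 0, "z": -1, "ax": 0, "ay": 0, "az": 0, "grip": 0},
  {"x": 0, "y": 0, "z": -1, "ax": 0, "ay": 0, "az": 0, "grip": 0},
  {"x": 0, "y": 0, "z": -1, "ax": 0, "ay": 0, "az": 0, "grip": 0},
  {"x": 0, "y": 0, "z": -1, "ax": 0, "ay": 0, "az": 0, "grip": 0},
  {"x": 0, "y": 0, "z": 0, "ax": 0, "ay": 0, "az": 0, "grip": 0},
])

```text
clock: 22.7
ee_pos: [0.5091, -0.256, 0.1636]
tool_rot: [0.004, 0.067, 0.998, -0.002]
force: [1.2, -0.7, 1.0]
finger_gap: 0.0423
finger_force: 0.0
```

```bash
python3 n2.py pics/w12.png; python3 - <<'E'
from h import *
for n in ['loupe','gauge_block']:
    im,W=cloud('scene')
    for r in spotter.trace(n,'scene')[:1]: print(n,r['conf'],np.nanmedian(W[r['mask']],0))
E
```

```text
22.7 [ 0.5091 -0.256   0.1636] [ 1.157  -0.6962  0.9858]
nest2 along/lat 0.5360651635139458 -0.18383000426145513
0.8 [286.2, 98.7, 49.1, 166.4] top 0.08819395904786137
   clip 638 ext [0.4836 0.4993] [-0.2034 -0.1652]
   clip 734 ext [0.5712 0.587 ] [-0.2035 -0.1651]
0.77 [363.0, 97.9, 73.7, 164.7] top 0.08859181226205248
   clip 873 ext [0.4837 0.501 ] [-0.1303 -0.0941]
   clip 759 ext [0.5713 0.5868] [-0.1302 -0.0921]
mid [ 0.5149 -0.1804  0.0707] len 0.1323 elev/yaw [ 0.1 -7.7] rms 0.0006 1.0
  tool-frame mid [0.0052 0.0759 0.0926]
n 5 shift [-0.    0.    0.85] turn [ 0.  0. -0.] total mm [-0.4  0.5 85. ] rad [ 0.001  0.001 -0.001]
loupe 0.49 [0.5459188  0.37433053 0.01047251]
gauge_block 0.42 [ 0.68595391 -0.14587629  0.01630335]
```

View pics/w12.png

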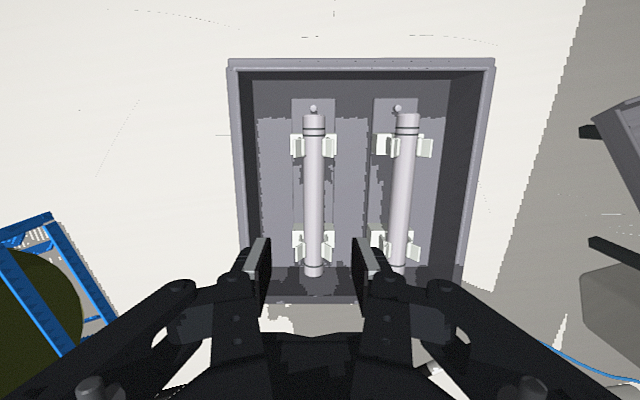

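Picture: both shafts, at px (313,195) and (403,195), sit level in their clip pairs, and the gripper is clear above them. I never went near the loupe or the gauge block, so I'm handing in.

```bash
python3 -c "
from workcell import job; print(job.job_done())"
```

```text
the job is handed in; nothing more can be done
None
```

Both shafts are snapped fully home and level in their nests in the tote, the gripper is clear, the loupe and gauge block were not approached, and the job was handed in at about 23 s.

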